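Clip a sprung trolley wheel onto its stub axle

TASK

Fit the trolley wheel, hub end up, over the upright stub axle so that it rests on the spring, then press the hub down with the flat axle clip, feel for the groove in the axle and push the clip sideways into it until it snaps in and is fully home, so that it holds the wheel on against the spring. How far the stub is screwed out varies, so find the groove by feel; press steadily and never force the clip against axle or wheel with more than 40 N. Do not disturb the oil can, the pliers or the open tin.

Things in the scene. Friction and masses are not known exactly. Their poses are not given: they have to be found in the camera images.
- axle: 80 x 80 x 8 mm dark steel plate bolted to the table with a 24 mm upright stub axle screwed into the nut at its middle; fixed. Origin: centre of the plate's underside; z up along the axle. The nut's top, 14 mm up, is the shoulder. Round the stub stands a coil spring, its top 31 mm up: under the wheel's weight it gives way from 2 to 4 N more, rising 0.5 N per mm, until the wheel meets the shoulder.
- axle_mid (a point): Point on the axle's axis, 76 mm above the table. The stub is screwed out by a hidden 0 to 13 mm: its groove (18 mm across, 6 mm high for the 4 mm clip) begins 66 to 79 mm above the table, open to all sides; above it 8 mm of full 24 mm diameter, then a taper to 14 mm at the tip, 21 mm above the groove's lower edge. Below the groove the stub is 24 mm again.
- wheel: Loose grey trolley wheel with rubber tyre, 0.3 to 0.56 kg, lying flat; 125 mm across, tyre 28 mm thick, inside it a web whose top is 22 mm above the underside. The hub in the middle is 44 mm across, flush with the tyre below and standing up to 52 mm; its bore is 25.5 mm, right through. Origin at the centre of the underside; z up along the bore.
- wheel_hub_top (a point): Centre of the hub's top face, 52 mm above the wheel's origin: 83 mm above the table when the wheel rests on the spring, 66 mm when pressed down on the shoulder.
- clip: Loose oiled steel axle clip, 49 mm long, 4 mm thick, lying flat: a plate (30 mm wide in front, 24 mm behind) with a black finger tab standing up on it and two sprung arms in front forming an open mouth. Origin: underside, where the axle's axis lies when the clip is home; x points out of the mouth (the clip is pushed along +x), z up. The plate's front edge, x = -9 mm, is the stop.
- clip_mouth (a point): Point between the arms' inward bends, 6.7 mm ahead of the clip's origin. The bends are 13.6 mm apart; the flared arm ends reach x = 15 mm, 26 mm apart inside, 34 mm over all. At the groove's height the bends meet the axle 13 mm short of home, elsewhere about 17 mm short and do not pass. Going in takes about 10 N, less once the bends have passed the middle, then comes the hard stop.
- clip_tab (a point): Centre of the clip's finger tab, 24 mm behind the clip's origin and 14 mm above its underside. The tab is 12 mm thick (along the clip's x), 24 mm wide (along y) and 28 mm tall from the underside; grip it across its width, above the arms.
- clip_arm_left (a joint): Spread of the clip's left arm, rad: 0 at rest, about 0.11 when its bend passes the widest part of the groove, 0.14 at most.
- clip_arm_right (a joint): The same for the right arm.
- oil_can: Bystander: red oil can with a tall spout, 70 x 70 x 150 mm. Origin under its centre.
- pliers: Bystander: pliers with red handles, 56 x 170 x 14 mm, lying flat. Origin under the centre.
- bolt_tin: Bystander: small open grey tin, 60 mm across, 45 mm tall. Origin under its centre.
Mind the look-alikes: they are no part of the job. Of the things that look like the clip, the smallest one is meant.

How it is judged:
By the outcome, as a careful person would: the job done as asked, in the order asked, and still so for the second after the job is handed in, with the robot touching nothing.
It also fails if it takes over 72 s, if anything falls off the work surface, if the arm or the gripper's body presses on something with over 40 N, if the wrist force passes 120 N, or if a joint passes its speed limit or range.

ROBOT

A 7-joint arm with a two-finger parallel gripper is mounted at the origin on a cart in front of the work surface, level with it; the furniture and walls round the work are solid. World frame = base frame: x ahead of the robot, y to its left, z up, the work surface at z = 0. Lengths are in m, angles in rad, forces in N, time in s.
With the tool pointing down it reaches from about 0.4 to 0.925 m from the base axis. Payload 4.1 kg.
Tool frame: the origin (TCP) lies at the very end of the fingers, on their centre line; the grasp point (between the pads) lies 19 mm behind it (env.pinch_z is the distance from the TCP to the grasp point, in m); z points along the fingers, y is the line along which they close (so a half turn about z gives the same grasp; the last joint's range is limited). The gripper opens to 85 mm and grips with 20 to 120 N. Pads are 22 mm wide; open, the fingers measure 114 mm over their backs; the gripper's body (76 mm by 85 mm) begins 54 mm behind the grasp point. The pads swing forward as they close: fully open they stand 13 mm farther back than shut.
Start: joints at [1.079, 0.398, 0.045, 1.537, -0.019, 1.207, -0.051], TCP at [0.249, -0.601, 0.231] pointing down, gripper open.
Joint ranges: [-2.82, 2.82], [-0.49, 2.23], [-1.37, 1.46], [0, 2.46], [-1.36, 4.5], [0.23, 2], [-2.94, 2.94]. Speed limits (rad/s): [2.57, 2.57, 3.14, 3.14, 3.14, 3.14, 3.14].

INTERFACE

Orientations are given as a unit quaternion [x, y, z, w].
In Python, from cell import env, vision, spotter gives the robot as it stands.
- The arm moves only by the tool carry_out, never from a script. Its argument "targets" is a list of rows, each an object with "jaw": the gripper's target within -1 to 1 (fully open at 1, half-way at 0, shut at -1); "xyz": the shift along the tool's x, y, z in m, a list of three; "spin": the turn about the tool's z in degrees. A call has 1 to 12 rows; each row shifts and turns the commanded pose from where the row before left it, along the tool's axes as they then stand; what a row does not reach is not made up. A row lasts 1/12 s, in which the tool goes at most 41.7 mm and 7.16 degrees, less where a joint would pass 70% of its speed; a pose out of reach is approached as far as the arm can. A call is refused whole if a number of a shift passes 0.0417 or a number of a turn 7.16, either way. A call with a gripper value outside its range is refused whole. The fingers move at their own pace and stop on an object; "newtons" is the grip in N (left out, the last holds). Time passes only in rows, so rows that do not move let the fingers close. It gives the time, the measured TCP pose, the force, the opening and the grip force at its end, in the units of the state.
- env.get_obs(): the state, without advancing time (a new reading comes with each control period).
- vision.grab_frame(name): name is "side" or "top" or "wrist"; returns a dict with "img" (480x640x3 uint8, red, green, blue), "range_z" (480x640 float32, m along the optical axis (not along the pixel's ray), 0 where there is no reading), "fx", "fy", "cx", "cy" (pixels), "k1" (the pictures are not rectified: a ray, as slopes to the right and down, at radius r is drawn at 1 + k1 r^2 times it, then the intrinsics apply), "pose" (4x4, takes a point from camera to world coordinates). Camera axes: x right, y down, z forward; pixel columns grow to the right and rows downward; lengths in m; the calibration is good to about 2 mm. A picture is of the moment at which its call begins.
- env.finish_job(): hands the job in; it is judged then, once.
Trained networks look in the newest picture that a camera, given by its name, has taken for a name from the list of things; names that differ only in an ending like _2 or _b are one class to them, and where a whole thing is asked for, a point or a joint stands for the part that bears it (a point fixed in the world has none). Each returns a list of dicts, best first, with "confidence" (0 to 1); they miss things now and then, are a little off and sometimes report something else, mostly with a low value. They report only what shows in the picture. A call takes as long as a camera call. They do not tell look-alikes from the thing itself.
- spotter.trace(camera, name): "pixels" (480x640 bool, what is visible of it).
- spotter.spot_point(camera, name): "point" ([x, y, z] in m, in world coordinates, good to about 4 mm: a listed point, or the origin of a listed thing).
The state is a dict: "time": time; "joint_pos": joint angles; "dq": joint speeds; "effort": joint torques, N m; "tool_pos": TCP position; "orientation": TCP orientation; "force": force on the tool from outside, world axes, zero at the start; "wrist_torque": the same for the moment, N m; "opening": finger opening in m; "grip_force": force on a finger pad.
Only numpy, scipy, OpenCV 4.12 (cv2) and the standard library are available. Lean on these libraries where they do the work, as an engineer would, in place of code of your own. Each camera call takes 0.05 s, during which the arm holds its last target. There are 200 camera calls.

## Working session

There is one attempt and no reset: what is moved stays moved. The work goes in short steps, Python scripts to look and compute and a tool call to move; the robot and the scene stay as the last step left them, time stands still between calls to the robot, and variables do not carry over. Pictures are saved under pics/ and viewed, at most 10 in all, crops included, and the job is handed in when it is done.

Besides the shell and the picture viewer there is one more tool, called as a command line: name --argument value ..., lists and objects as JSON in quotes. carry_out: Moves the arm, as the interface text tells. Its arguments: {"type":"object","properties":{"targets":{"type":"array"},"newtons":{"type":"number"}},"required":["targets"]}

```bash
ls; mkdir -p pics; cat > h.py <<'E'
import numpy as np, cv2
from cell import env, vision, spotter
from scipy.spatial.transform import Rotation as R
def cloud(f):
    v,u=np.mgrid[0:480,0:640]
    xd=(u-f['cx'])/f['fx'];yd=(v-f['cy'])/f['fy']
    x,y=xd.copy(),yd.copy()
    for _ in range(8):
        s=1+f['k1']*(x*x+y*y);x,y=xd/s,yd/s
    z=f['range_z'];P=np.stack([x*z,y*z,z],-1)
    T=np.array(f['pose']);W=P@T[:3,:3].T+T[:3,3];W[z==0]=np.nan
    return W
def save(f,n):cv2.imwrite('pics/'+n,f['img'][:,:,::-1])
E
python3 - <<'E'
from h import *
o=env.get_obs();print({k:np.round(v,3) for k,v in o.items()})
a=[]
for c in('top','side'):
    f=vision.grab_frame(c);W=cloud(f);save(f,c+'1.png')
    np.savez(c+'1.npz',W=W,img=f['img'])
    for n in('axle','wheel','wheel_hub_top','clip','clip_tab','clip_mouth','oil_can','pliers','bolt_tin','axle_mid'):
        print(c,n,[(np.round(d['point'],3).tolist(),round(d['confidence'],2)) for d in spotter.spot_point(c,n)])
E
```

```text
pics
{'time': np.float64(0.0), 'joint_pos': array([ 1.079,  0.399,  0.045,  1.538, -0.019,  1.207, -0.051]), 'dq': array([-0.001,  0.002, -0.001, -0.001, -0.001,  0.   , -0.001]), 'effort': array([ 0.0000e+00, -4.7512e+01,  1.3640e+00, -2.5422e+01,  1.1000e-02,
        9.0000e-03,  0.0000e+00]), 'tool_pos': array([ 0.249, -0.6  ,  0.23 ]), 'orientation': array([ 0.981,  0.195, -0.   , -0.001]), 'force': array([-0.666, -0.113,  0.783]), 'wrist_torque': array([-0.02 ,  0.004,  0.042]), 'grip_force': np.float64(0.0), 'opening': np.float64(0.085)}
top axle [([0.585, 0.076, 0.002], 0.55), ([0.747, -0.01, 0.005], 0.54), ([0.705, -0.178, -0.005], 0.37)]
top wheel [([0.501, -0.125, 0.001], 0.92)]
top wheel_hub_top [([0.5, -0.133, 0.049], 0.93)]
top clip [([0.343, 0.211, 0.001], 0.9), ([0.587, 0.074, 0.0], 0.63), ([0.524, 0.253, 0.002], 0.56), ([0.463, 0.203, 0.003], 0.51), ([0.383, 0.055, 0.003], 0.26)]
top clip_tab [([0.561, 0.268, 0.021], 0.78), ([0.44, 0.206, 0.014], 0.73), ([0.365, 0.242, 0.02], 0.7)]
top clip_mouth [([0.339, 0.211, -0.001], 0.88), ([0.467, 0.2, -0.002], 0.62), ([0.438, 
[... 200 characters left out ...]
01, 0.001], 0.96)]
top axle_mid [([0.589, 0.078, 0.076], 0.67)]
side axle [([0.585, 0.075, -0.003], 0.77)]
side wheel [([0.5, -0.134, 0.0], 0.83)]
side wheel_hub_top [([0.498, -0.126, 0.047], 0.85)]
side clip [([0.462, 0.201, -0.003], 0.7), ([0.528, 0.25, -0.0], 0.6), ([0.346, 0.212, -0.003], 0.36)]
side clip_tab [([0.554, 0.261, 0.018], 0.67), ([0.438, 0.205, 0.014], 0.64), ([0.374, 0.234, 0.018], 0.48)]
side clip_mouth [([0.52, 0.246, 0.003], 0.97), ([0.466, 0.201, 0.002], 0.64), ([0.337, 0.21, 0.008], 0.47)]
side oil_can [([0.704, -0.175, -0.002], 0.68), ([0.5, -0.128, 0.051], 0.28)]
side pliers [([0.387, 0.054, 0.003], 0.71)]
side bolt_tin []
side axle_mid [([0.583, 0.074, 0.076], 0.89)]
```

View pics/top1.png

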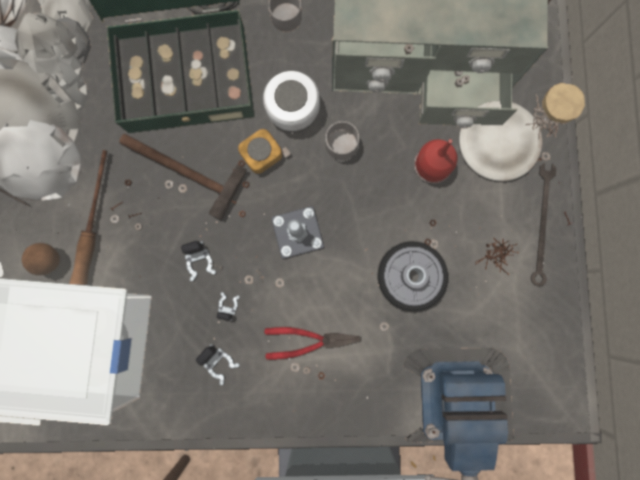

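View pics/side1.png

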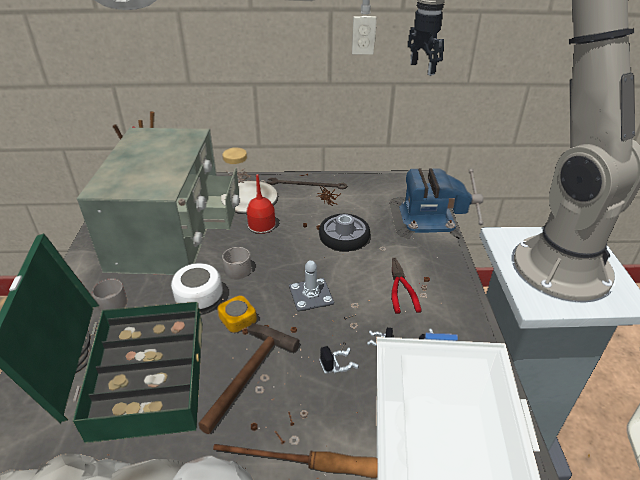

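Top picture: clip-like things are at (198,258), (228,307) and (217,362). The tab-to-mouth lengths are about 41, 28 and 42 mm. The one at (228,307) is the smallest and fits the 30.7 mm given. The axle is at (298,233), the wheel at (413,276), the pliers at (310,342), the oil can at (437,160) and the tin at (342,141).

```bash
python3 - <<'E'
from h import *
d=np.load('top1.npz');W=d['W'];img=d['img']
c=cv2.resize(img[235:390,170:350],None,fx=4,fy=4,interpolation=cv2.INTER_CUBIC)
cv2.imwrite('pics/crop1.png',c[:,:,::-1])
def near(x,y,r):return np.hypot(W[...,0]-x,W[...,1]-y)<r
for n,(x,y),lo in(('hub',(.5,-.13),.04),('axle',(.586,.076),.06),('tab',(.439,.2055),.017)):
    m=near(x,y,.035)&(W[...,2]>lo);P=W[m];print(n,m.sum(),P.mean(0).round(4),(P.max(0)+P.min(0))[:2]/2,P.max(0).round(4),P.min(0).round(4))
# radial profile of wheel
for r in range(0,70,4):
    q=np.hypot(W[...,0]-.5,W[...,1]+.13)*1000
    m=(q>=r)&(q<r+4);print(r,np.nanmedian(W[m][:,2]).round(3),end='; ')
for cam in('top','side'):
    W2=np.load(cam+'1.npz')['W']
    for t in spotter.trace(cam,'clip')[:5]:
        P=W2[t['pixels']];P=P[~np.isnan(P[:,0])];r=cv2.minAreaRect((P[:,:2]*1000).astype(np.float32));print(cam,round(t['confidence'],2),P.mean(0).round(3),np.round(r[0],1),np.round(r[1],1),round(r[2],1))
E
```

```text
hub 388 [ 0.4988 -0.1287  0.0506] [ 0.49872357 -0.1286528 ] [ 0.5202 -0.1071  0.0562] [ 0.4773 -0.1502  0.0405]
axle 186 [0.5816 0.0737 0.0865] [0.5828812  0.07428542] [0.5946 0.0858 0.0956] [0.5711 0.0628 0.0614]
tab 102 [0.436  0.2052 0.026 ] [0.43584546 0.20549333] [0.4431 0.2169 0.0302] [0.4286 0.1941 0.0173]
0 -0.001; 4 -0.001; 8 0.002; 12 0.05; 16 0.052; 20 0.046; 24 0.018; 28 0.018; 32 0.018; 36 0.018; 40 0.018; 44 0.026; 48 0.026; 52 0.027; 56 0.026; 60 0.02; 64 -0.0; 68 -0.001; top 0.95 [0.359 0.224 0.016] [353.  220.8] [61.6 45.9] 49.0
top 0.79 [0.543 0.256 0.016] [538.6 257.5] [70.6 45.3] 20.5
top 0.78 [0.446 0.202 0.012] [451.6 203.7] [33.6 43.5] 74.0
top 0.62 [ 0.498 -0.127  0.025] [ 498.8 -128.2] [123.1 123. ] 51.2
side 0.96 [0.545 0.266 0.014] [537.7 256. ] [61.4 49.4] 15.0
side 0.7 [0.45  0.206 0.011] [465.9 264.2] [163.4  44.9] 76.4
side 0.46 [ 0.746 -0.009  0.023] [750.1 -36.5] [ 57.9 123.2] 8.4
side 0.42 [0.375 0.228 0.031] [365.8 213.2] [55.1  4.3] 58.2
```

View pics/crop1.png

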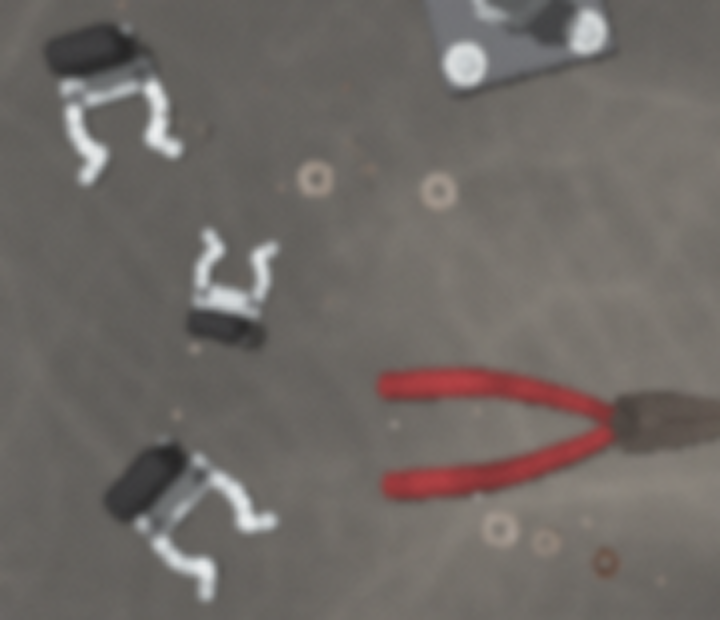

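The crop shows the middle clip (crop 230,290) is clearly smaller than its two twins at (95,100) and (190,520), heading about -16°. I'll take the wheel first, turning the tool to world-aligned axes.

carry_out --targets '[{"jaw":0.3,"xyz":[0,0,0],"spin":5.62},{"jaw":0.3,"xyz":[0,0,0],"spin":5.62},{"jaw":0.3,"xyz":[0,0,0],"spin":5.62},{"jaw":0.3,"xyz":[0,0,0],"spin":5.62},{"jaw":0.3,"xyz":[0.018,-0.034,0],"spin":0},{"jaw":0.3,"xyz":[0.018,-0.034,0],"spin":0},{"jaw":0.3,"xyz":[0.018,-0.034,0],"spin":0},{"jaw":0.3,"xyz":[0.018,-0.034,0],"spin":0},{"jaw":0.3,"xyz":[0.018,-0.034,0],"spin":0},{"jaw":0.3,"xyz":[0.018,-0.034,0],"spin":0},{"jaw":0.3,"xyz":[0.018,-0.034,0],"spin":0},{"jaw":0.3,"xyz":[0.018,-0.034,0],"spin":0}]' --newtons 60

```text
time: 2.2
tool_pos: [0.3933, -0.3268, 0.2317]
orientation: [1.0, 0.0, 0.0, 0.0]
force: [0.5, -0.4, 0.0]
opening: 0.0557
grip_force: 0.0
```

carry_out --targets '[{"jaw":0.25,"xyz":[0.0176,-0.033,0.012],"spin":0},{"jaw":0.25,"xyz":[0.0176,-0.033,0.012],"spin":0},{"jaw":0.25,"xyz":[0.0176,-0.033,0.012],"spin":0},{"jaw":0.25,"xyz":[0.0176,-0.033,0.012],"spin":0},{"jaw":0.25,"xyz":[0.0176,-0.033,0.012],"spin":0},{"jaw":0.25,"xyz":[0.0176,-0.033,0.012],"spin":0},{"jaw":0.25,"xyz":[0,0,0],"spin":0},{"jaw":0.25,"xyz":[0,0,0],"spin":0}]'

```text
time: 2.87
tool_pos: [0.4987, -0.1276, 0.1587]
orientation: [1.0, 0.003, -0.001, -0.0]
force: [0.2, -2.4, 0.4]
opening: 0.053
grip_force: 0.0
```

```bash
python3 - <<'E'
from h import *
f=vision.grab_frame('wrist');save(f,'w1.png');W=cloud(f);o=env.get_obs();print(o['tool_pos'],o['opening'],o['joint_pos'].round(2))
print(np.array(f['pose']).round(3))
m=(np.hypot(W[...,0]-.4988,W[...,1]+.1287)<.03)&(W[...,2]>.046)&(W[...,2]<.06);P=W[m]
(x,y),r=cv2.minEnclosingCircle((P[:,:2]*1000).astype(np.float32));print(m.sum(),x,y,r,np.median(P[:,2]),P.min(0),P.max(0))
m=(np.hypot(W[...,0]-.583,W[...,1]-.0743)<.02)&(W[...,2]>.07);P=W[m];print(m.sum(),P.mean(0) if m.sum() else 0)
E
```

```text
[ 0.4982827  -0.12992232  0.15916026] 0.05316596189483699 [ 0.35  0.23 -0.21  1.93  0.06  0.98 -1.45]
[[ 0.006 -0.959 -0.283  0.57 ]
 [-1.    -0.006  0.    -0.128]
 [-0.002  0.283 -0.959  0.301]
 [ 0.     0.     0.     1.   ]]
2532 499.6515808105469 -128.4704132080078 22.132823944091797 0.051393181281305 [ 0.47813375 -0.15009819  0.04606908] [ 0.52163813 -0.1071233   0.05357738]
0 0
```

View pics/w1.png

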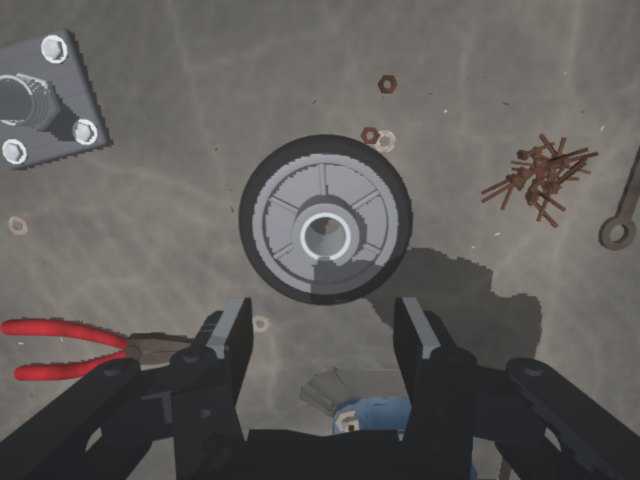

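The wrist view shows the wheel at (325,220), well between the fingers at (235,340) and (415,330). Descending onto the hub.

carry_out --targets '[{"jaw":0.25,"xyz":[0.001,0,0.03],"spin":0},{"jaw":0.25,"xyz":[0,0,0.03],"spin":0},{"jaw":0.25,"xyz":[0,0,0.03],"spin":0},{"jaw":0.25,"xyz":[0,0,0.02],"spin":0},{"jaw":0.25,"xyz":[0,0,0.012],"spin":0},{"jaw":0.25,"xyz":[0,0,0.006],"spin":0},{"jaw":0.25,"xyz":[0,0,0.001],"spin":0},{"jaw":-0.5,"xyz":[0,0,0],"spin":0},{"jaw":-0.5,"xyz":[0,0,0],"spin":0},{"jaw":-0.5,"xyz":[0,0,0],"spin":0},{"jaw":-0.5,"xyz":[0,0,0],"spin":0}]'

```text
time: 3.83
tool_pos: [0.4994, -0.1307, 0.0313]
orientation: [1.0, 0.0, 0.0, 0.0]
force: [-2.9, 0.9, 4.2]
opening: 0.042
grip_force: 61.5
```

carry_out --targets '[{"jaw":-0.5,"xyz":[0,0,-0.015],"spin":0},{"jaw":-0.5,"xyz":[0,0,-0.03],"spin":0},{"jaw":-0.5,"xyz":[0,0,-0.03],"spin":0},{"jaw":-0.5,"xyz":[0,0,-0.03],"spin":0},{"jaw":-0.5,"xyz":[0,0,-0.02],"spin":0},{"jaw":-0.5,"xyz":[0.007,-0.025,0],"spin":0},{"jaw":-0.5,"xyz":[0.007,-0.025,0],"spin":0},{"jaw":-0.5,"xyz":[0.006,-0.025,0],"spin":0},{"jaw":-0.5,"xyz":[0,-0.025,0],"spin":0},{"jaw":-0.5,"xyz":[0,0,0],"spin":0},{"jaw":-0.5,"xyz":[0,0,0],"spin":0}]'

```text
time: 4.75
tool_pos: [0.5188, -0.0286, 0.155]
orientation: [1.0, 0.002, -0.0, 0.0]
force: [0.1, -1.5, -4.8]
opening: 0.0416
grip_force: 62.7
```

```bash
python3 - <<'E'
from h import *
f=vision.grab_frame('wrist');save(f,'w2.png');W=cloud(f);np.savez('w2.npz',W=W,img=f['img']);o=env.get_obs();print(o['tool_pos'],o['opening'],o['force'],o['orientation'])
t=o['tool_pos']
m=(np.hypot(W[...,0]-.583,W[...,1]-.0743)<.022)&(W[...,2]>.04)
for lo in np.arange(.05,.1,.005):
    P=W[m&(W[...,2]>lo)&(W[...,2]<lo+.005)]
    if len(P):print(lo.round(3),len(P),P.min(0).round(4),P.max(0).round(4),P.mean(0).round(4))
# shadow-free tip
P=W[m];print('zmax',np.sort(P[:,2])[-12:].round(4))
m=(np.hypot(W[...,0]-t[0],W[...,1]-t[1])<.075)&(W[...,2]>t[2]-.05)&(W[...,2]<t[2]+.03);P=W[m]
for lo in np.arange(t[2]-.045,t[2]+.03,.005):
    q=P[(P[:,2]>=lo)&(P[:,2]<lo+.005)]
    if len(q):print('w',(lo-t[2]).round(3),len(q),(q.min(0)-t)[:2].round(4),(q.max(0)-t)[:2].round(4))
for n in('axle','axle_mid','wheel_hub_top','wheel'):print(n,[(np.round(d['point'],4).tolist(),round(d['confidence'],2)) for d in spotter.spot_point('wrist',n)])
E
```

```text
[ 0.51870717 -0.0304738   0.15488635] 0.04165645890126943 [ 0.88396728 -0.27093175 -4.50395718] [ 9.99999491e-01  8.50072284e-04 -2.68306376e-04  4.72018534e-04]
0.05 129 [0.5723 0.0624 0.05  ] [0.5958 0.0733 0.055 ] [0.5851 0.0654 0.0526]
0.055 136 [0.5723 0.0627 0.055 ] [0.5957 0.0721 0.06  ] [0.5842 0.0653 0.0577]
0.06 142 [0.5721 0.0625 0.06  ] [0.5956 0.0724 0.065 ] [0.5847 0.0655 0.0626]
0.065 192 [0.5723 0.0624 0.065 ] [0.596  0.0746 0.07  ] [0.5852 0.0659 0.0681]
0.07 186 [0.5721 0.0628 0.07  ] [0.5959 0.0741 0.0726] [0.584  0.0665 0.0709]
0.075 108 [0.5727 0.0626 0.0754] [0.5958 0.0749 0.08  ] [0.5846 0.0655 0.0784]
0.08 255 [0.5721 0.0627 0.08  ] [0.5957 0.0869 0.085 ] [0.5848 0.0671 0.083 ]
0.085 800 [0.5722 0.0629 0.085 ] [0.5956 0.0863 0.09  ] [0.5842 0.0714 0.0874]
0.09 844 [0.5756 0.0662 0.09  ] [0.5922 0.083  0.0939] [0.584  0.0744 0.0915]
zmax [0.0931 0.0932 0.0932 0.0932 0.0932 0.0933 0.0934 0.0934 0.0935 0.0936
 0.0937 0.0939]
w -0.035 36 [-0.0125 -0.0035] [-0.0106  0.0067]
w -0.03 156 [-0.0125 -0.0061] [-0.0094  0.0093]
w -0.025 234 [-0.0124 -0.0198] [0.0635 0.0263]
w -0.02 627 [-0.035  -0.0407] [0.0635 0.0452]
w -0.015 14173 [-0.0438 -0.0572] [0.0635 0.0612]
w -0.01 14074 [-0.06   -0.0587] [0.0626 0.0624]
w -0.005 16364 [-0.0571 -0.0573] [0.0608 0.0604]
w 0.0 892 [-0.0125 -0.0211] [0.0233 0.0288]
w 0.005 1227 [-0.0122 -0.031 ] [0.0234 0.035 ]
w 0.01 1578 [-0.0122 -0.0329] [0.0232 0.0361]
w 0.015 4693 [-0.0213 -0.0328] [0.0233 0.0362]
w 0.02 5370 [-0.0205 -0.0331] [0.0233 0.0363]
w 0.025 888 [-0.0115 -0.0331] [0.0115 0.0363]
axle [([0.5836, 0.0794, 0.0015], 0.72)]
axle_mid [([0.5824, 0.0735, 0.0757], 0.87)]
wheel_hub_top [([0.5214, -0.033, 0.1789], 0.86)]
wheel [([0.5186, -0.0292, 0.1233], 0.84), ([0.4341, 0.2045, 0.0165], 0.49), ([0.5872, 0.0787, 0.0742], 0.27)]
```

View pics/w2.png

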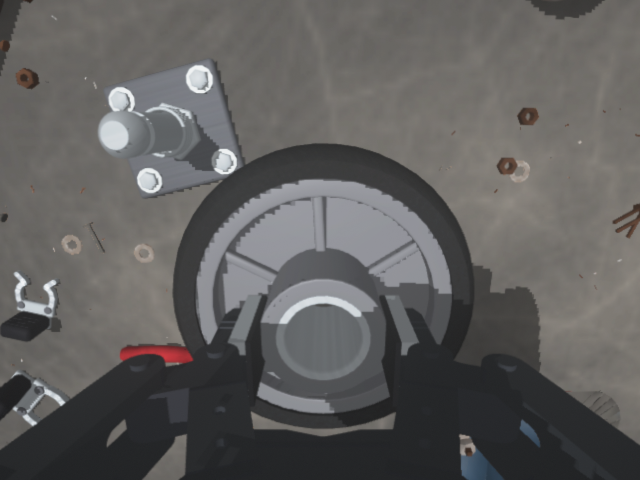

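The wrist view shows the axle tip at (115,135) and the held wheel centred at (322,338). The axle is at (0.584, 0.0746) with its tip at 93.5 mm, so the groove starts at about 72.5 mm.

carry_out --targets '[{"jaw":-0.5,"xyz":[0.016,-0.0258,0],"spin":0},{"jaw":-0.5,"xyz":[0.016,-0.0258,0],"spin":0},{"jaw":-0.5,"xyz":[0.016,-0.0258,0],"spin":0},{"jaw":-0.5,"xyz":[0.016,-0.0258,0],"spin":0},{"jaw":-0.5,"xyz":[0,0,0],"spin":0},{"jaw":-0.5,"xyz":[0,0,0.01],"spin":0},{"jaw":-0.5,"xyz":[0,0,0.012],"spin":0},{"jaw":-0.5,"xyz":[0,0,0.008],"spin":0},{"jaw":-0.5,"xyz":[0,0,0.006],"spin":0},{"jaw":-0.5,"xyz":[0,0,0.005],"spin":0},{"jaw":-0.5,"xyz":[0,0,0.003],"spin":0}]'

```text
time: 5.92
tool_pos: [0.5832, 0.0743, 0.1112]
orientation: [1.0, 0.0, 0.0, -0.001]
force: [1.0, 4.1, -2.6]
opening: 0.0421
grip_force: 63.2
```

carry_out --targets '[{"jaw":-0.5,"xyz":[0,-0.0005,0.003],"spin":0},{"jaw":-0.5,"xyz":[0,0,0.004],"spin":0},{"jaw":-0.5,"xyz":[0,0,0.004],"spin":0},{"jaw":-0.5,"xyz":[0,0,0.004],"spin":0}]'

```text
time: 6.25
tool_pos: [0.5832, 0.0744, 0.0961]
orientation: [1.0, 0.001, 0.0, -0.001]
force: [0.2, 6.1, -1.5]
opening: 0.042
grip_force: 63.3
```

carry_out --targets '[{"jaw":-0.5,"xyz":[0,-0.0008,0.004],"spin":0},{"jaw":-0.5,"xyz":[0,0,0.006],"spin":0},{"jaw":-0.5,"xyz":[0,0,0.006],"spin":0},{"jaw":-0.5,"xyz":[0,0,0.006],"spin":0},{"jaw":-0.5,"xyz":[0,0,0.006],"spin":0},{"jaw":-0.5,"xyz":[0,0,0.003],"spin":0},{"jaw":-0.5,"xyz":[0,0,0],"spin":0}]'

```text
time: 6.83
tool_pos: [0.5829, 0.0745, 0.0639]
orientation: [1.0, 0.0, -0.0, -0.0]
force: [1.0, 5.3, -8.4]
opening: 0.042
grip_force: 62.7
```

carry_out --targets '[{"jaw":-0.5,"xyz":[0,0,0.002],"spin":0},{"jaw":0.25,"xyz":[0,0,0],"spin":0},{"jaw":0.25,"xyz":[0,0,0],"spin":0},{"jaw":0.25,"xyz":[0,0,0],"spin":0},{"jaw":0.25,"xyz":[0,0,-0.02],"spin":0},{"jaw":0.25,"xyz":[0,0,-0.03],"spin":0},{"jaw":0.25,"xyz":[0,0,-0.03],"spin":5.3},{"jaw":0.25,"xyz":[0,0,-0.02],"spin":5.3},{"jaw":0.25,"xyz":[0,0,0],"spin":5.4}]'

```text
time: 7.58
tool_pos: [0.5868, 0.0732, 0.1689]
orientation: [0.99, -0.142, 0.005, -0.001]
force: [0.5, 0.5, 0.1]
opening: 0.0532
grip_force: 0.0
```

carry_out --targets '[{"jaw":0.0,"xyz":[-0.0355,-0.0171,0],"spin":0},{"jaw":0.0,"xyz":[-0.0355,-0.0171,0],"spin":0},{"jaw":0.0,"xyz":[-0.0355,-0.0171,0],"spin":0},{"jaw":0.0,"xyz":[-0.0355,-0.0171,0],"spin":0},{"jaw":0.0,"xyz":[-0.0355,-0.0171,0],"spin":0},{"jaw":0.0,"xyz":[0,0,0],"spin":0},{"jaw":0.0,"xyz":[0,0,0],"spin":0}]'

```text
time: 8.17
tool_pos: [0.435, 0.2059, 0.1638]
orientation: [0.991, -0.137, 0.001, 0.0]
force: [-0.1, -1.0, 0.0]
opening: 0.0429
grip_force: 0.0
```

```bash
python3 - <<'E'
from h import *
f=vision.grab_frame('wrist');save(f,'w3.png');W=cloud(f);np.savez('w3.npz',W=W,img=f['img']);o=env.get_obs();print(o['time'],o['tool_pos'],o['opening'],o['force'],o['orientation'],o['joint_pos'].round(2))
for n in('clip','clip_tab','clip_mouth'):print(n,[(np.round(d['point'],4).tolist(),round(d['confidence'],2)) for d in spotter.spot_point('wrist',n)])
for t in spotter.trace('wrist','clip'):
    m=t['pixels'];P=W[m&~np.isnan(W[...,0])];P=P[(P[:,2]<.05)]
    if len(P)<50: continue
    q=P[P[:,2]>.024];a=P[(P[:,2]<.01)]
    print(round(t['confidence'],2),len(P),P.mean(0).round(4),[np.round(x,1) for x in cv2.minAreaRect((P[:,:2]*1000).astype(np.float32))])
    if len(q)>10:print(' tab',q.mean(0).round(4),[np.round(x,1) for x in cv2.minAreaRect((q[:,:2]*1000).astype(np.float32))])
f=vision.grab_frame('side');W=cloud(f)
m=(np.hypot(W[...,0]-.584,W[...,1]-.0746)<.024)
P=W[m];print('side hub z hist',np.histogram(P[:,2],bins=np.arange(.03,.1,.004)))
E
```

```text
8.2167 [0.43636644 0.20457981 0.16373536] 0.04282446762498737 [-0.62113675  0.05756208  0.1244465 ] [ 9.90361226e-01 -1.38504813e-01  9.06306092e-04  4.87923406e-04] [-0.21  0.18 -0.36  2.    0.08  0.97 -2.45]
clip [([0.4588, 0.201, 0.0019], 0.88), ([0.3528, 0.2135, 0.0038], 0.7)]
clip_tab [([0.4371, 0.203, 0.0188], 0.98), ([0.5499, 0.2597, 0.0169], 0.83), ([0.3692, 0.2389, 0.0198], 0.64)]
clip_mouth [([0.521, 0.2512, 0.0036], 0.97), ([0.47, 0.1955, 0.0047], 0.82), ([0.3422, 0.2038, 0.0013], 0.74)]
0.67 4143 [0.5455 0.2573 0.0187] [array([541.6, 258.7]), array([74.7, 46.5]), np.float64(18.3)]
 tab [0.557  0.2607 0.0366] [array([558.2, 262.2]), array([18.5, 33.6]), np.float64(18.0)]
side hub z hist (array([  0,   0,   0,  11,  28,  32,  24,  32,  27,  29,  33,  35, 163,
        40,  38,   3,   0]), array([0.03 , 0.034, 0.038, 0.042, 0.046, 0.05 , 0.054, 0.058, 0.062,
       0.066, 0.07 , 0.074, 0.078, 0.082, 0.086, 0.09 , 0.094, 0.098]))
```

View pics/w3.png

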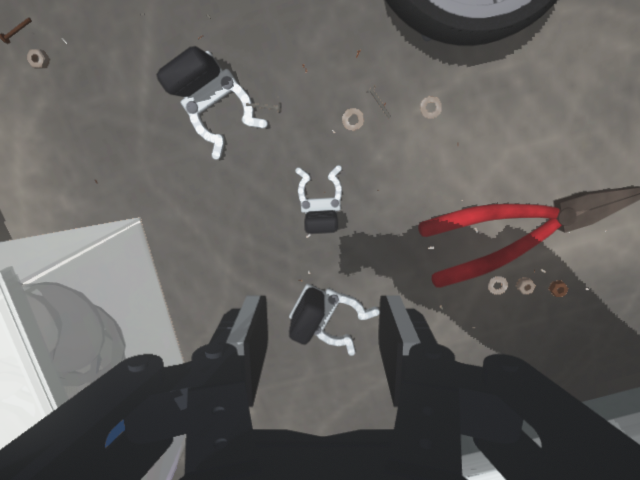

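The wrist view shows the target clip at (320,200), tab at (322,222), mouth pointing up in the image. The larger twins are at (190,75) and (315,315). The hub top now sits at about 82 mm, so the wheel is on the spring.

```bash
python3 - <<'E'
from h import *
d=np.load('w3.npz');W=d['W'];img=d['img'].astype(int)
m=np.zeros((480,640),bool);m[155:245,285:360]=1
t=m&(W[...,2]>.022)&(W[...,2]<.034);P=W[t];r=cv2.minAreaRect((P[:,:2]*1000).astype(np.float32));print('tab',t.sum(),r,P[:,2].max(),np.median(P[:,2]))
w=m&(img.min(2)>150);P=W[w];print('arms',w.sum(),np.nanmean(P,0),np.nanmedian(P[:,2]));P=P[~np.isnan(P[:,0])]
r2=cv2.minAreaRect((P[:,:2]*1000).astype(np.float32));print(r2)
a=np.array(r2[0])-np.array(r[0]);print('head',np.degrees(np.arctan2(a[1],a[0])))
E
```

```text
tab 569 ((436.3774719238281, 207.03782653808594), (23.782329559326172, 13.398178100585938), 76.18025207519531) 0.029735346679450714 0.027023900600389783
arms 822 [0.4557893  0.20258182 0.00323577] 0.0033997551476124266
((448.51019287109375, 204.18484497070312), (33.39799499511719, 53.05714416503906), 77.79850006103516)
head -13.232571262108596
```

carry_out --targets '[{"jaw":0.0,"xyz":[0,0,0.02],"spin":-2.5},{"jaw":0.0,"xyz":[0,0,0.035],"spin":0},{"jaw":0.0,"xyz":[0,0,0.035],"spin":0},{"jaw":0.0,"xyz":[0,0,0.03],"spin":0},{"jaw":0.0,"xyz":[0,0,0.02],"spin":0},{"jaw":0.0,"xyz":[0,0,0.012],"spin":0},{"jaw":0.0,"xyz":[0,0,0.0045],"spin":0},{"jaw":-0.8,"xyz":[0,0,0],"spin":0},{"jaw":-0.8,"xyz":[0,0,0],"spin":0},{"jaw":-0.8,"xyz":[0,0,0],"spin":0},{"jaw":-0.8,"xyz":[0,0,0],"spin":0}]' --newtons 80

```text
time: 9.38
tool_pos: [0.4369, 0.2055, 0.0078]
orientation: [0.993, -0.117, 0.001, -0.0]
force: [-0.5, 0.4, -0.7]
opening: 0.0221
grip_force: 78.3
```

carry_out --targets '[{"jaw":-0.8,"xyz":[0,0,-0.015],"spin":0},{"jaw":-0.8,"xyz":[0,0,-0.03],"spin":0},{"jaw":-0.8,"xyz":[0,0,-0.03],"spin":0},{"jaw":-0.8,"xyz":[0,0,-0.03],"spin":0},{"jaw":-0.8,"xyz":[0.024,0.018,0],"spin":0},{"jaw":-0.8,"xyz":[0.024,0.018,0],"spin":0},{"jaw":-0.8,"xyz":[0.024,0.018,0],"spin":0},{"jaw":-0.8,"xyz":[0.024,0.018,0],"spin":0},{"jaw":-0.8,"xyz":[0.017,0.02,0],"spin":0},{"jaw":-0.8,"xyz":[0,0,0],"spin":0},{"jaw":-0.8,"xyz":[0,0,0],"spin":0}]'

```text
time: 10.3
tool_pos: [0.5251, 0.0875, 0.1123]
orientation: [0.993, -0.119, 0.0, 0.0]
force: [-0.9, 0.6, -0.6]
opening: 0.0219
grip_force: 78.6
```

```bash
python3 - <<'E'
from h import *
f=vision.grab_frame('wrist');save(f,'w4.png');W=cloud(f);np.savez('w4.npz',W=W,img=f['img']);o=env.get_obs();t=o['tool_pos'];print(o['time'],t,o['opening'],o['force'],o['orientation'],o['joint_pos'].round(2))
q=R.from_quat(o['orientation']);L=q.inv().apply((W-t).reshape(-1,3)).reshape(W.shape) # tool frame
np.save('w4L.npy',L)
z=W[...,2]
m=(np.hypot(L[...,0]-.05,L[...,1])<.03)
for lo in np.arange(.076,.12,.003):
    P=L[m&(z>=lo)&(z<lo+.003)]
    if len(P)>5:print(lo.round(3),len(P),'x',np.percentile(P[:,0],[0,50,100]).round(4),'y',np.percentile(P[:,1],[0,50,100]).round(4))
E
```

```text
10.35 [0.52442096 0.08931189 0.11220433] 0.022492234147705757 [0.37700681 0.9678254  0.15036578] [ 9.93030689e-01 -1.17855660e-01  2.12974200e-04 -2.19517455e-04] [-0.01  0.33 -0.28  1.94  0.12  0.89 -2.16]
0.076 53 x [0.0483 0.0592 0.0741] y [-0.0096  0.009   0.0132]
0.079 1462 x [0.0396 0.0608 0.0799] y [-0.0216  0.0012  0.0222]
0.082 4039 x [0.0398 0.0601 0.0799] y [-0.0216  0.0003  0.0221]
0.085 772 x [0.0496 0.063  0.0729] y [-0.0119  0.0001  0.0145]
0.088 834 x [0.0512 0.0618 0.0717] y [-0.0103 -0.0003  0.0097]
0.091 979 x [0.0536 0.0614 0.0695] y [-0.0081 -0.0003  0.0076]
0.103 63 x [0.0293 0.0369 0.0403] y [-0.0153 -0.006   0.0178]
0.106 840 x [0.0222 0.0331 0.0406] y [-0.0158 -0.0062  0.0179]
0.109 419 x [0.0221 0.0325 0.04  ] y [-0.0156 -0.0058  0.0178]
```

View pics/w4.png

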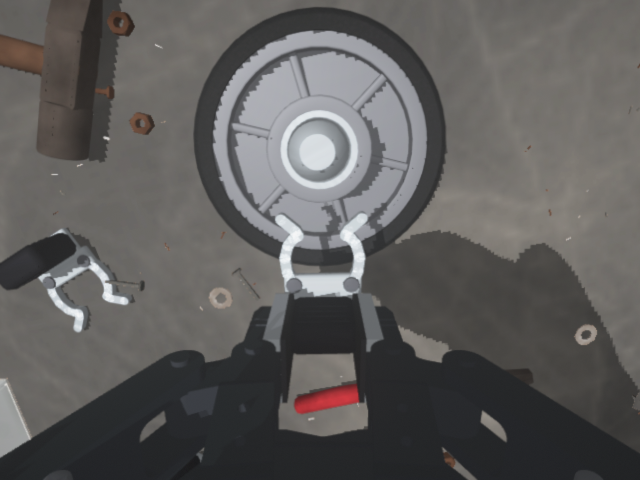

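The wrist view shows the clip level in the gripper, arm tips at (280,220) and (358,218), with the axle straight ahead at (318,152). The clip has 36 mm to go and a 1.4 mm side offset.

carry_out --targets '[{"jaw":-0.8,"xyz":[0,-0.0014,0.008],"spin":0},{"jaw":-0.8,"xyz":[0,0,0.008],"spin":0},{"jaw":-0.8,"xyz":[0.005,0,0],"spin":0},{"jaw":-0.8,"xyz":[0.005,0,0],"spin":0},{"jaw":-0.8,"xyz":[0.005,0,0],"spin":0},{"jaw":-0.8,"xyz":[0,0,0.002],"spin":0},{"jaw":-0.8,"xyz":[0,0,0.002],"spin":0},{"jaw":-0.8,"xyz":[0,0,0.002],"spin":0},{"jaw":-0.8,"xyz":[0,0,0],"spin":0}]'

```text
time: 11.1
tool_pos: [0.5393, 0.0873, 0.0896]
orientation: [0.993, -0.117, 0.0, 0.0]
force: [-0.6, 0.1, 1.7]
opening: 0.0219
grip_force: 78.8
```

carry_out --targets '[{"jaw":-0.8,"xyz":[0,0,0.002],"spin":0},{"jaw":-0.8,"xyz":[0,0,0.002],"spin":0},{"jaw":-0.8,"xyz":[0,0,0.002],"spin":0},{"jaw":-0.8,"xyz":[0,0,0],"spin":0}]'

```text
time: 11.43
tool_pos: [0.5395, 0.0874, 0.0839]
orientation: [0.993, -0.117, 0.0, -0.0]
force: [-0.6, -0.8, 4.6]
opening: 0.022
grip_force: 79.1
```

carry_out --targets '[{"jaw":-0.8,"xyz":[0.002,0,0],"spin":0},{"jaw":-0.8,"xyz":[0.001,0,0],"spin":0},{"jaw":-0.8,"xyz":[0.001,0,0],"spin":0},{"jaw":-0.8,"xyz":[0,0,0],"spin":0}]'

```text
time: 11.77
tool_pos: [0.5418, 0.0865, 0.0835]
orientation: [0.993, -0.117, -0.002, 0.0]
force: [-4.3, 0.0, 5.2]
opening: 0.0222
grip_force: 79.3
```

carry_out --targets '[{"jaw":-0.8,"xyz":[0,0,0.001],"spin":0},{"jaw":-0.8,"xyz":[0,0,0],"spin":0}]'

```text
time: 11.93
tool_pos: [0.5418, 0.0864, 0.0826]
orientation: [0.993, -0.117, -0.002, 0.0]
force: [-5.1, 0.0, 5.4]
opening: 0.022
grip_force: 79.4
```

carry_out --targets '[{"jaw":-0.8,"xyz":[0,0,0.001],"spin":0},{"jaw":-0.8,"xyz":[0,0,0],"spin":0}]'

```text
time: 12.1
tool_pos: [0.5419, 0.0864, 0.0816]
orientation: [0.993, -0.117, -0.001, 0.0]
force: [-5.1, 0.9, 5.1]
opening: 0.0221
grip_force: 79.4
```

carry_out --targets '[{"jaw":-0.8,"xyz":[0,0,0.001],"spin":0},{"jaw":-0.8,"xyz":[0,0,0],"spin":0}]'

```text
time: 12.27
tool_pos: [0.542, 0.0864, 0.0807]
orientation: [0.993, -0.117, -0.001, 0.0]
force: [-4.6, -0.0, 5.9]
opening: 0.0219
grip_force: 79.4
```

carry_out --targets '[{"jaw":-0.8,"xyz":[0.001,0,0],"spin":0},{"jaw":-0.8,"xyz":[0.001,0,0],"spin":0},{"jaw":-0.8,"xyz":[0,0,0],"spin":0}]'

```text
time: 12.52
tool_pos: [0.5443, 0.086, 0.0804]
orientation: [0.993, -0.117, -0.001, 0.0]
force: [-2.9, 0.7, 3.5]
opening: 0.0219
grip_force: 79.0
```

carry_out --targets '[{"jaw":-0.8,"xyz":[0.001,0,0],"spin":0},{"jaw":-0.8,"xyz":[0.001,0,0],"spin":0},{"jaw":-0.8,"xyz":[0.001,0,0],"spin":0},{"jaw":-0.8,"xyz":[0,0,0],"spin":0}]'

```text
time: 12.85
tool_pos: [0.5464, 0.085, 0.0803]
orientation: [0.993, -0.117, -0.002, 0.001]
force: [-6.6, 0.3, 4.3]
opening: 0.022
grip_force: 79.3
```

carry_out --targets '[{"jaw":-0.8,"xyz":[0.001,0,0],"spin":0},{"jaw":-0.8,"xyz":[0.001,0,0],"spin":0},{"jaw":-0.8,"xyz":[0,0,0],"spin":0}]'

```text
time: 13.1
tool_pos: [0.548, 0.0837, 0.0802]
orientation: [0.993, -0.118, -0.002, 0.001]
force: [-7.4, -0.1, 4.8]
opening: 0.0221
grip_force: 79.3
```

carry_out --targets '[{"jaw":-0.8,"xyz":[0.001,0,0],"spin":0},{"jaw":-0.8,"xyz":[0.001,0,0],"spin":0},{"jaw":-0.8,"xyz":[0,0,0],"spin":0}]'

```text
time: 13.35
tool_pos: [0.5488, 0.0837, 0.08]
orientation: [0.993, -0.117, -0.004, 0.001]
force: [-9.6, 0.0, 6.6]
opening: 0.0224
grip_force: 79.4
```

carry_out --targets '[{"jaw":-0.8,"xyz":[0.001,0,0],"spin":0},{"jaw":-0.8,"xyz":[0.001,0,0],"spin":0},{"jaw":-0.8,"xyz":[0,0,0],"spin":0}]'

```text
time: 13.6
tool_pos: [0.5498, 0.0835, 0.0796]
orientation: [0.993, -0.117, -0.004, 0.001]
force: [-9.5, 1.5, 5.8]
opening: 0.0223
grip_force: 79.4
```

carry_out --targets '[{"jaw":-0.8,"xyz":[0.001,0,0],"spin":0},{"jaw":-0.8,"xyz":[0.001,0,0],"spin":0},{"jaw":-0.8,"xyz":[0,0,0],"spin":0}]'

```text
time: 13.85
tool_pos: [0.5519, 0.0831, 0.0796]
orientation: [0.993, -0.117, -0.004, 0.001]
force: [-9.6, -0.5, 5.4]
opening: 0.0217
grip_force: 79.3
```

carry_out --targets '[{"jaw":-0.8,"xyz":[0.001,0,0],"spin":0},{"jaw":-0.8,"xyz":[0.001,0,0],"spin":0},{"jaw":-0.8,"xyz":[0,0,0],"spin":0}]'

```text
time: 14.1
tool_pos: [0.5569, 0.082, 0.0804]
orientation: [0.993, -0.117, -0.001, 0.001]
force: [-3.4, -1.0, 1.6]
opening: 0.0224
grip_force: 79.0
```

carry_out --targets '[{"jaw":-0.8,"xyz":[0.001,0,0],"spin":0},{"jaw":-0.8,"xyz":[0.001,0,0],"spin":0},{"jaw":-0.8,"xyz":[0,0,0],"spin":0}]'

```text
time: 14.35
tool_pos: [0.5598, 0.0814, 0.0803]
orientation: [0.993, -0.118, -0.0, 0.001]
force: [-1.8, -1.8, 2.1]
opening: 0.0221
grip_force: 78.8
```

carry_out --targets '[{"jaw":-0.8,"xyz":[0.001,0,0],"spin":0},{"jaw":-0.8,"xyz":[0,0,0],"spin":0}]'

```text
time: 14.52
tool_pos: [0.5606, 0.0812, 0.0804]
orientation: [0.993, -0.118, -0.0, 0.001]
force: [-4.0, -2.8, 0.6]
opening: 0.0216
grip_force: 78.7
```

carry_out --targets '[{"jaw":-0.8,"xyz":[0.001,0,0],"spin":0},{"jaw":-0.8,"xyz":[0,0,0],"spin":0}]'

```text
time: 14.68
tool_pos: [0.5609, 0.0812, 0.0803]
orientation: [0.993, -0.117, -0.001, 0.001]
force: [-4.1, -1.5, 1.5]
opening: 0.0221
grip_force: 78.9
```

carry_out --targets '[{"jaw":-0.8,"xyz":[0.0015,0,0],"spin":0},{"jaw":-0.8,"xyz":[0.001,0,0],"spin":0},{"jaw":-0.8,"xyz":[0,0,0],"spin":0}]'

```text
time: 14.93
tool_pos: [0.5612, 0.0812, 0.0803]
orientation: [0.993, -0.117, -0.003, 0.001]
force: [-8.7, -1.4, 6.4]
opening: 0.022
grip_force: 79.4
```

carry_out --targets '[{"jaw":-0.8,"xyz":[0.0015,0,0],"spin":0},{"jaw":-0.8,"xyz":[0.001,0,0],"spin":0},{"jaw":-0.8,"xyz":[0,0,0],"spin":0}]'

```text
time: 15.18
tool_pos: [0.5615, 0.0813, 0.0802]
orientation: [0.993, -0.117, -0.005, 0.001]
force: [-13.4, -2.0, 9.6]
opening: 0.0218
grip_force: 79.9
```

carry_out --targets '[{"jaw":-0.8,"xyz":[-0.003,0,0],"spin":0},{"jaw":-0.8,"xyz":[-0.0015,0,0],"spin":0},{"jaw":0.0,"xyz":[0,0,0],"spin":0},{"jaw":0.0,"xyz":[0,0,0],"spin":0},{"jaw":0.0,"xyz":[0,0,0],"spin":0},{"jaw":0.0,"xyz":[0,0,-0.015],"spin":0},{"jaw":0.0,"xyz":[0,0,-0.03],"spin":0},{"jaw":0.0,"xyz":[-0.02,0,-0.03],"spin":0},{"jaw":0.0,"xyz":[-0.02,0,-0.01],"spin":0},{"jaw":0.0,"xyz":[0,0,0],"spin":0},{"jaw":0.0,"xyz":[0,0,0],"spin":0}]'

```text
time: 16.1
tool_pos: [0.5244, 0.0921, 0.1673]
orientation: [0.993, -0.117, 0.002, -0.001]
force: [-0.8, 1.4, -0.1]
opening: 0.0425
grip_force: 0.0
```

```bash
python3 - <<'E'
from h import *
f=vision.grab_frame('wrist');save(f,'w5.png');W=cloud(f);o=env.get_obs();t=o['tool_pos'];print(o['time'],t,o['force'])
q=R.from_quat(o['orientation']);L=q.inv().apply((W-t).reshape(-1,3)).reshape(W.shape)
z=W[...,2];ax=q.inv().apply(np.array([.5843,.0760,t[2]])-t)
m=(np.hypot(L[...,0]-ax[0],L[...,1]-ax[1])<.045)
for lo in np.arange(.06,.11,.003):
    P=L[m&(z>=lo)&(z<lo+.003)]
    if len(P)>5:print(lo.round(3),len(P),'x',np.percentile(P[:,0],[0,50,100]).round(4),'y',np.percentile(P[:,1],[0,50,100]).round(4))
cv2.imwrite('pics/w5c.png',cv2.resize(f['img'][60:360,130:530],None,fx=2,fy=2)[:,:,::-1])
E
```

```text
16.15 [0.5242819  0.09139288 0.1662854 ] [ 0.8269758  -0.65806446 -0.60682018]
0.066 6 x [0.072  0.0734 0.0742] y [-0.0051  0.0015  0.0092]
0.069 371 x [0.0451 0.0736 0.0839] y [-0.0194  0.004   0.0241]
0.072 1384 x [0.0458 0.0704 0.0838] y [-0.0193  0.0045  0.024 ]
0.075 1239 x [0.0416 0.052  0.0768] y [-0.0159 -0.0011  0.0177]
0.078 124 x [0.0426 0.0481 0.0762] y [-0.0158  0.0037  0.0164]
0.081 22 x [0.0419 0.0556 0.0735] y [-0.0099  0.0068  0.0135]
0.084 425 x [0.0428 0.0611 0.0735] y [-0.0102  0.0011  0.0136]
0.087 445 x [0.0432 0.0612 0.0724] y [-0.0086  0.0021  0.0124]
0.09 795 x [0.0426 0.0614 0.0704] y [-0.0095  0.0016  0.0124]
0.093 25 x [0.0429 0.0439 0.0674] y [-0.0089 -0.0005  0.0121]
0.096 186 x [0.0316 0.0429 0.0444] y [-0.0105  0.0019  0.0132]
0.099 866 x [0.032  0.038  0.0436] y [-0.0098  0.0016  0.0131]
0.102 9 x [0.0357 0.0373 0.0413] y [-0.0071  0.0001  0.0108]
```

View pics/w5c.png

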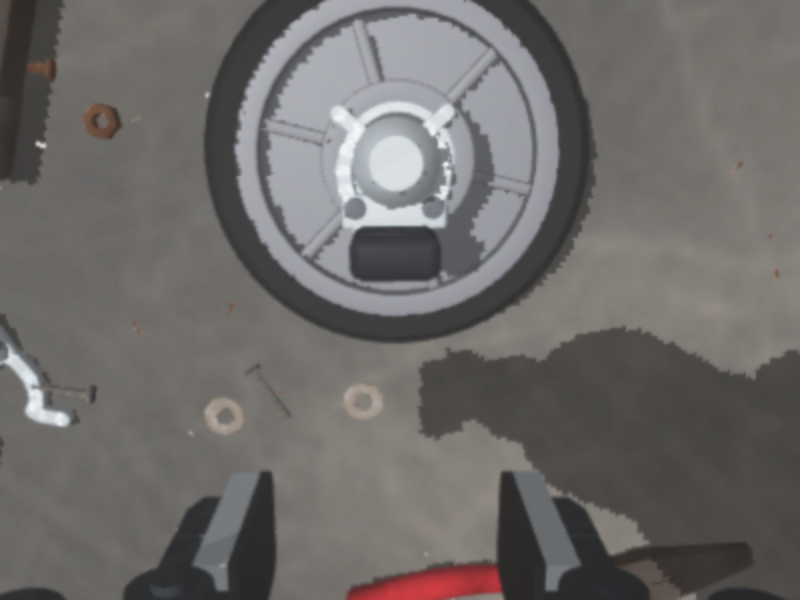

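The close view shows the clip arms closed round the axle at (395,160) and the tab at (395,252), 24 mm behind the axis. So it is fully home, with the hub held down at about 73 mm. Handing in.

```bash
python3 -c "
from h import *
print(env.finish_job())"
```

```text
the job is handed in; nothing more can be done
None
```

The wheel is on the axle, the clip is snapped fully home in the groove and holds it down against the spring, with forces read after each move staying under 17 N; the job was handed in at about 16 s, but no verdict came back.

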